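# Jack down the stabiliser leg of a display riser

### The arm

A 7-joint arm with a two-finger parallel gripper is mounted at the origin on a cart in front of the work surface, level with it; the furniture and walls round the work are solid. World frame = base frame: x ahead of the robot, y to its left, z up, the work surface at z = 0. Lengths are in m, angles in rad, forces in N, time in s.
With the tool pointing down it reaches from about 0.4 to 0.85 m from the base axis. Payload 10.4 kg.
Tool frame: the origin (TCP) lies on the centre line of the jaws, within the pads' length; the fingertips stand 11 mm ahead of it and the grasp point (between the pads) lies 8 mm behind it (manip.finger_overhang is the distance from the TCP to the fingertips, in m); z points along the fingers, y is the line along which they close (so a half turn about z gives the same grasp; the last joint's range is limited). The gripper opens to 85 mm and grips with 20 to 120 N. Pads are 22 mm wide; open, the fingers measure 114 mm over their backs; the gripper's body (76 mm by 85 mm) begins 54 mm behind the grasp point. The pads swing forward as they close: fully open they stand 13 mm farther back than shut.
Start: joints at [1.138, 0.332, -0.065, 1.46, 0.022, 1.35, -0.088], TCP at [0.249, -0.573, 0.242] pointing down, gripper open.
Joint ranges: [-2.6, 2.6], [-0.5, 2.12], [-1.47, 1.34], [0.16, 2.42], [-1.27, 4.41], [0.06, 2.06], [-2.6, 2.6]. Speed limits (rad/s): [2.22, 2.22, 2.79, 2.79, 3.14, 3.14, 3.14].

### API

Orientations are given as a unit quaternion [x, y, z, w].
In Python, from workcell import manip, imaging, workorder gives the robot as it stands.
- The arm moves only by the tool jog_arm, never from a script. Its argument "deltas" is a list of rows, each an object with "gripper": the opening, from 0 (shut) to 1 (fully open); "offset": the shift along the tool's x, y, z in m, a list of three; "rotation": the turn, a rotation vector about the tool's x, y, z in degrees, a list of three. In form: [{"gripper": gripper, "offset": [tx, ty, tz], "rotation": [ax, ay, az]}, ...]. A call has 1 to 20 rows; each row shifts and turns the commanded pose from where the row before left it, along the tool's axes as they then stand; what a row does not reach is not made up. A row lasts 1/10 s, in which the tool goes at most 50 mm and 8.59 degrees, less where a joint would pass 70% of its speed; a pose out of reach is approached as far as the arm can. A call with a gripper value outside its range is refused whole. The fingers move at their own pace and stop on an object; "newtons" is the grip in N (left out, the last holds). Time passes only in rows, so rows that do not move let the fingers close. It gives the time, the measured TCP pose, the force, the opening and the grip force at its end, in the units of the state.
- manip.get_obs(): the state, without advancing time (a new reading comes with each control period).
- imaging.camera(name): name is "side" or "top" or "wrist"; returns the picture (420x560x3 uint8, blue, green, red); there is no depth.
- imaging.camera_model(name): a dict with "camera_matrix" (3x3 intrinsics, pixels), "world_to_cam" (4x4, takes a point from world to camera coordinates); the wrist camera has in their place "hand_eye" (4x4, takes a point from camera to tool coordinates, whose origin is the TCP and whose axes are the flange's). Camera axes: x right, y up, looking along -z (the intrinsics and any distortion apply to the point x, -y, -z); pixel columns grow to the right and rows downward; lengths in m; the calibration is good to about 2 mm. A picture is of the moment at which its call begins: read the wrist's pose just before it. camera_model takes no time and is no camera call.
- workorder.hand_in(): hands the job in; it is judged then, once.
The state is a dict: "clock": time; "joint_pos": joint angles; "joint_velocities": joint speeds; "tau": joint torques, N m; "position": TCP position; "ee_rot": TCP orientation; "ft_force": force on the tool from outside, world axes, zero at the start; "torque": the same for the moment, N m; "grip_width": opening from 0.0 (shut) to 1.0 (fully open); "grasp_force": force on a finger pad.
Only numpy, scipy, OpenCV 4.12 (cv2) and the standard library are available. Lean on these libraries where they do the work, as an engineer would, in place of code of your own. Each camera call takes 0.05 s, during which the arm holds its last target. There are 200 camera calls.

### The job

Put the wooden foot plate flat on the counter under the raised leg of the display riser, the cork disc centred below the leg. Then turn the crank clockwise (seen from above) until the foot has come down and presses firmly on the plate: stop when the effort at the knob has risen to nearly twice its free-running effort, do not overtighten, and let go. Leave the goods on and round the riser where they are.

Things in the scene. Friction and masses are not known exactly. Their poses are not given: they have to be found in the camera images.
- stand: Light-wood cantilevered display riser, fixed, with a steel jack leg at its front end. Origin: on the counter under the jack's vertical axis; x points from the leg back to the riser, y left, z up. Deck 142 x 100 mm, top at z = 104, from x = 28 to 170 mm; its sole on the counter begins at x = 83 mm. Jack tube 32 mm thick, gear cap up to z = 138. In front of the leg (x < 0) all is open.
- leg_point (a point): Point on the counter straight below the jack's axis, where the cork disc's middle belongs within 12 mm. The jack's round foot, 40 mm wide, hangs over it, its underside 17 to 35 mm above the counter at the start: unmeasured and in no fixed relation to the crank's direction, so contact must be felt. It needs 0.4 to 1.4 turns to reach the plate.
- crank_axis (a point): Top middle of the jack's gear cap, 138 mm over the counter, on the vertical crank axis. Clockwise from above lowers the foot, 18.8 mm a turn (3 mm per rad). The foot is sprung: after contact each further rad adds 54 N on the plate and 4 N to the effort at the knob. The gear locks itself: it stays where it is left.
- crank_knob (a point): Mid-height (180 mm over the counter) of the upright black crank knob, free-spinning, 19 mm thick, from z = 154 to 202 mm, circling at 40 mm radius; the crank arm is below z = 152. Start direction varies. Free running takes 7.5 N along the circle; right is nearly twice that: 12 to 14 N (9.8 to 15 N passes: foot at 30 to 100 N). Just after a stop 1 to 2 N less is read. Over 17 N (foot over 130 N) is overtightened, never allowed.
- foot_plate: Loose dark-wood plate, 146 x 56 x 10 mm, about 0.12 kg, with an upright grip block at one end. Origin: on its underside below the grip block. x points from the block along the plate to the cork disc (plate from x = -13 to +133 mm), z up. It must lie flat on the counter. Laid with its x along the stand's x, the block stands 105 mm in front of the jack axis, clear of the crank.
- plate_seat (a point): Point on the plate's underside (z = 0 when it lies flat) below the middle of the thin cork disc, 45 mm wide, where the foot shall bear; x = 105 mm of foot_plate. The plate reaches 28 mm beyond it and to both sides.
- plate_grip (a point): Grip point in the plate's upright grip block, 38 mm above the plate's underside, over the origin of foot_plate. The block is 22 mm long (plate x), 20 mm wide (plate y), and reaches from 10 to 60 mm above the underside.
- round_tin: Round floral tin, 74 mm diameter, 32 mm high, on the riser's deck; a bystander to leave alone. Origin: centre of its underside.
- balm_box: Small green box, 50 x 50 x 22 mm, on the counter to the right of the plate; a bystander. Origin: centre of its underside.

How it is judged:
On the way, in this order (a step that is already met when the one before it is completed fails the run):
1. the plate lies flat on the counter with its cork disc under the leg (within 12 mm), the foot not yet on it (horizontal distance between plate_seat and leg_point below 0.012 m and height (world z) of foot_plate below 0.004 m and angle between foot_plate's own z axis and vertical below 0.06 rad and contact force between stand and foot_plate below 1 N), for 0.2 s.
2. the foot presses on the plate with more than 30 N (horizontal distance between plate_seat and leg_point below 0.012 m and height (world z) of foot_plate below 0.004 m and angle between foot_plate's own z axis and vertical below 0.06 rad and contact force between stand and foot_plate above 30 N), for 0.2 s.
At the end, for the whole second after the job is handed in: The foot plate lies flat and at rest on the counter, the middle of its cork disc within 12 mm of the jack's axis, and the foot presses on it with 30 to 100 N (crank effort while turning 9.8 to 15 N, against 7.5 N free running), with the crank let go (all of step 2 and contact force between stand and foot_plate below 100 N and linear speed of foot_plate below 0.01 m/s); the robot touches nothing.
It fails at once if the jack is overtightened (foot force over 130 N) (contact force between stand and foot_plate above 130 N).
It fails at once if a bystander is moved by more than 20 mm (distance of any of round_tin, balm_box from where it was at the start of the episode above 0.02 m).
It also fails if it takes over 72 s, if anything falls off the work surface, if the arm or the gripper's body presses on something with over 40 N, if the wrist force passes 120 N, or if a joint passes its speed limit or range.

## Working session

There is one attempt and no reset: what is moved stays moved. The work goes in short steps, Python scripts to look and compute and a tool call to move; the robot and the scene stay as the last step left them, time stands still between calls to the robot, and variables do not carry over. Pictures are saved under pics/ and viewed, at most 10 in all, crops included, and the job is handed in when it is done.

Besides the shell and the picture viewer there is one more tool, called as name([rows], argument=value, ...), one row to a line, values as JSON. jog_arm: Moves the arm, as the interface text tells. Its arguments: {"type":"object","properties":{"deltas":{"type":"array","items":{"type":"object","properties":{"gripper":{"type":"number"},"offset":{"type":"array","items":{"type":"number"}},"rotation":{"type":"array","items":{"type":"number"}}}}},"newtons":{"type":"number"}},"required":["deltas"]}

```bash
mkdir -p pics; python3 - <<'E'
from workcell import manip, imaging
import cv2, numpy as np
o=manip.get_obs(); print(o)
a=imaging.camera("top"); b=imaging.camera("side")
cv2.imwrite("pics/top.png",a); cv2.imwrite("pics/side.png",b)
for n in("top","side","wrist"): print(n,{k:np.round(v,4).tolist() if not isinstance(v,(str,type(None))) else v for k,v in imaging.camera_model(n).items()})
E
```

```text
{'clock': 0.0, 'joint_pos': array([ 1.1383795 ,  0.3328792 , -0.06466515,  1.46095024,  0.02156744,
        1.34989867, -0.08850598]), 'joint_velocities': array([ 4.19106210e-04,  9.24953711e-04, -1.90614556e-03,  6.53738648e-05,
        8.88699813e-04, -1.03682518e-03,  7.96765071e-04]), 'tau': array([ 1.14929808e-03, -6.25461316e+01,  4.96314140e-02, -3.91601658e+01,
        1.61619106e-02,  1.00840861e-02, -4.08346381e-06]), 'position': array([ 0.24886679, -0.57291821,  0.24150699]), 'ee_rot': array([ 9.79081905e-01,  2.03465239e-01, -1.69514927e-04, -7.00626478e-04]), 'ft_force': array([ 0.32097271, -0.25142287, -0.95075957]), 'torque': array([-0.01338643, -0.04682502, -0.0071767 ]), 'grasp_force': 0.0, 'grip_width': 1.0023082069643148}
top {'camera_matrix': [[437.6309, 0.0, 283.3172], [0.0, 437.6309, 213.7539], [0.0, 0.0, 1.0]], 'world_to_cam': [[0.0228, -0.9995, 0.0219, 0.0689], [0.9877, 0.0259, 0.1542, -0.5083], [-0.1547, 0.0181, 0.9878, -0.8938], [0.0, 0.0, 0.0, 1.0]]}
side {'camera_matrix': [[523.6899, 0.0, 293.163], [0.0, 523.6899, 214.2173], [0.0, 0.0, 1.0]], 'world_to_cam': [[-0.9412, -0.3377, -0.0018, 0.5083], [0.1783, -0.5014, 0.8467, -0.143], [-0.2868, 0.7966, 0.5321, -1.1119], [0.0, 0.0, 0.0, 1.0]]}
wrist {'camera_matrix': [[347.9548, 0.0, 271.9763], [0.0, 347.9548, 209.5695], [0.0, 0.0, 1.0]], 'hand_eye': [[0.0012, 0.9532, 0.3022, 0.0765], [1.0, -0.0012, -0.0003, 0.0], [0.0001, 0.3022, -0.9532, -0.1318], [0.0, 0.0, 0.0, 1.0]]}
```

View pics/top.png

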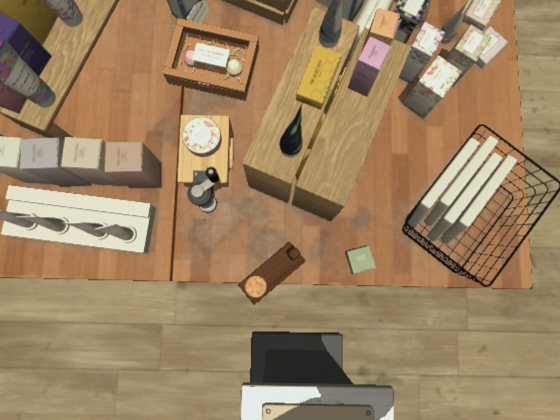

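View pics/side.png

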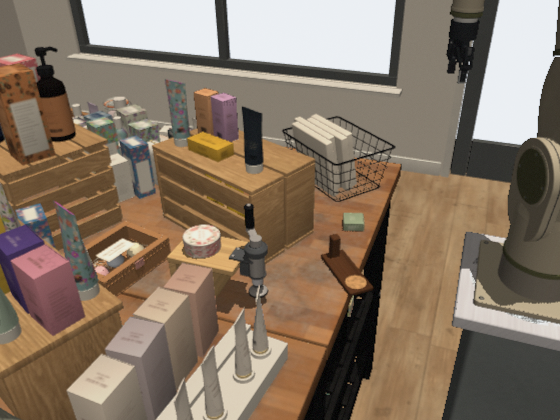

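Top view: the plate's cork is at about (256,287) and its block at (292,253). The knob top is near (212,174), the jack foot near (208,205), the deck at x 180-229, y 115-185 and the box at (361,260). In the side view the knob is at (249,215), the foot at (258,291), the block at (335,244) and the cork at (357,283).

```bash
cat > h.py <<'E'
import numpy as np, cv2
from workcell import manip, imaging
from scipy.spatial.transform import Rotation as R
def cam(n,obs=None):
    m=imaging.camera_model(n); K=np.array(m["camera_matrix"])
    if n=="wrist":
        T=np.eye(4);T[:3,:3]=R.from_quat(obs["ee_rot"]).as_matrix();T[:3,3]=obs["position"]
        C=T@np.array(m["hand_eye"])
    else: C=np.linalg.inv(np.array(m["world_to_cam"]))
    return K,C
def ray(c,uv):
    K,C=c; d=np.linalg.inv(K)@[uv[0],uv[1],1.]; d=C[:3,:3]@(d*[1,-1,-1]); return C[:3,3],d/np.linalg.norm(d)
def plane(c,uv,z):
    p,d=ray(c,uv); return p+d*(z-p[2])/d[2]
def tri(rs):
    A=sum(np.eye(3)-np.outer(d,d) for p,d in rs); b=sum((np.eye(3)-np.outer(d,d))@p for p,d in rs); return np.linalg.solve(A,b)
def proj(c,P):
    K,C=c; q=np.linalg.inv(C)@np.append(P,1); q=K@(q[:3]*[1,-1,-1]); return q[:2]/q[2]
E
python3 - <<'E'
from h import *
t=cv2.imread("pics/top.png");s=cv2.imread("pics/side.png");ct,cs=cam("top"),cam("side")
# deck mask
hs=cv2.cvtColor(t,cv2.COLOR_BGR2HSV); print(hs[170,190],hs[160,200],hs[140,160],hs[287,256],hs[265,273],hs[220,240])
for n,uv,z in[("cork",(256,287),.011),("block",(292,253),.06),("knob",(212,174),.202),("foot",(208,205),.03),("box",(361,260),.022)]: print(n,plane(ct,uv,z).round(3))
print("side cork",plane(cs,(357,283),.011).round(3),"block",plane(cs,(335,237),.06).round(3),"knobtop",plane(cs,(249,207),.202).round(3))
print("deck",[plane(ct,uv,.104).round(3) for uv in((180,115),(229,115),(229,185),(179,185))])
a=cv2.resize(t[105:305,170:310],None,fx=2.8,fy=2.8,interpolation=3);b=cv2.resize(s[190:310,160:290],None,fx=3,fy=3,interpolation=3)
im=np.zeros((560,790,3),np.uint8);im[:a.shape[0],:a.shape[1]]=a;im[:b.shape[0],400:400+b.shape[1]]=b;cv2.imwrite("pics/z.png",im)
E
```

```text
[ 19 111 227] [ 19 112 227] [ 14 109 141] [ 16 128 222] [ 12 150 102] [ 14 110 150]
cork [0.351 0.136 0.011]
block [0.422 0.062 0.06 ]
knob [0.549 0.212 0.202]
foot [0.523 0.243 0.03 ]
box [ 0.413 -0.088  0.022]
side cork [0.347 0.143 0.011] block [0.419 0.065 0.06 ] knobtop [0.548 0.224 0.202]
deck [array([0.695, 0.298, 0.104]), array([0.698, 0.198, 0.104]), array([0.551, 0.192, 0.104]), array([0.549, 0.291, 0.104])]
```

View pics/z.png

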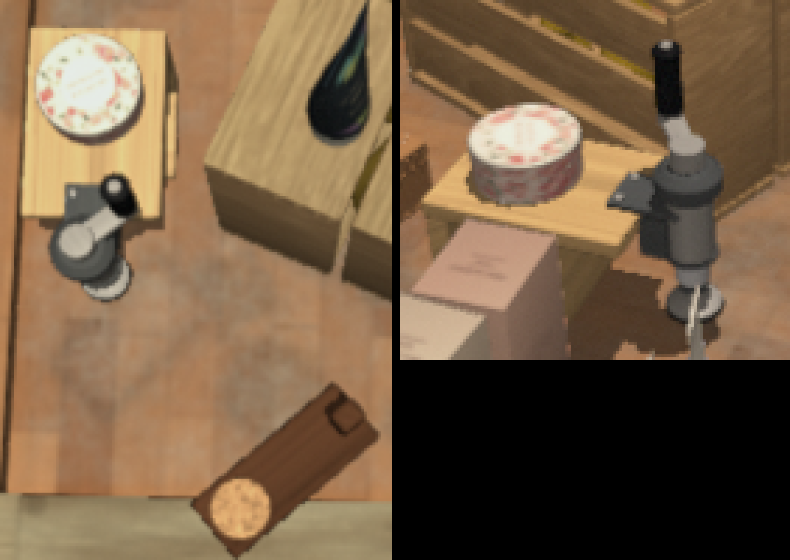

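The crop confirms the deck's yaw at about 0.03 and the jack axis near (0.524, 0.24). The plate lies at about 133° yaw with its block at (0.42, 0.063). Moving above the plate.

jog_arm([
  {"gripper": 1,"offset": [0.036,-0.026,0],"rotation": [0,0,0]},
  {"gripper": 1,"offset": [0.036,-0.026,0],"rotation": [0,0,0]},
  {"gripper": 1,"offset": [0.036,-0.026,0],"rotation": [0,0,0]},
  {"gripper": 1,"offset": [0.036,-0.026,0],"rotation": [0,0,0]},
  {"gripper": 1,"offset": [0.036,-0.026,0],"rotation": [0,0,0]},
  {"gripper": 1,"offset": [0.036,-0.026,0],"rotation": [0,0,0]},
  {"gripper": 1,"offset": [0.036,-0.026,0],"rotation": [0,0,0]},
  {"gripper": 1,"offset": [0.036,-0.026,0],"rotation": [0,0,0]},
  {"gripper": 1,"offset": [0.015,-0.038,0],"rotation": [0,0,0]},
  {"gripper": 1,"offset": [0.015,-0.038,0],"rotation": [0,0,0]},
  {"gripper": 1,"offset": [0.015,-0.038,0],"rotation": [0,0,0]},
  {"gripper": 1,"offset": [0.015,-0.038,0],"rotation": [0,0,0]},
  {"gripper": 1,"offset": [0.015,-0.038,0],"rotation": [0,0,0]},
  {"gripper": 1,"offset": [0.015,-0.038,0],"rotation": [0,0,0]},
  {"gripper": 1,"offset": [0.015,-0.038,0],"rotation": [0,0,0]},
  {"gripper": 1,"offset": [0.015,-0.038,0],"rotation": [0,0,0]},
])

```text
clock: 1.7
position: [0.4187, 0.0605, 0.2422]
ee_rot: [0.979, 0.203, 0.0, 0.0]
ft_force: [0.7, 0.7, -0.8]
grip_width: 1.0
grasp_force: 0.0
```

jog_arm([
  {"gripper": 1,"offset": [0,0,0],"rotation": [0,0,-8.5]},
  {"gripper": 1,"offset": [0,0,0],"rotation": [0,0,-8.5]},
  {"gripper": 1,"offset": [0,0,0],"rotation": [0,0,-8.5]},
  {"gripper": 1,"offset": [0,0,0],"rotation": [0,0,-8.5]},
  {"gripper": 1,"offset": [0,0,0],"rotation": [0,0,-8.5]},
  {"gripper": 1,"offset": [0,0,0],"rotation": [0,0,-8.5]},
  {"gripper": 1,"offset": [0,0,0],"rotation": [0,0,-8.5]},
  {"gripper": 1,"offset": [0,0,0],"rotation": [0,0,-8.5]},
  {"gripper": 1,"offset": [0,0,0],"rotation": [0,0,-8.5]},
  {"gripper": 1,"offset": [0,0,0],"rotation": [0,0,-8.5]},
  {"gripper": 1,"offset": [0,0,0],"rotation": [0,0,-8.5]},
  {"gripper": 1,"offset": [0,0,0],"rotation": [0,0,-8.5]},
  {"gripper": 1,"offset": [0,0,0],"rotation": [0,0,-8.5]},
  {"gripper": 1,"offset": [0,0,0],"rotation": [0,0,-8.5]},
  {"gripper": 1,"offset": [0,0,0],"rotation": [0,0,-8.5]},
  {"gripper": 1,"offset": [0,0,0],"rotation": [0,0,-8.5]},
  {"gripper": 1,"offset": [0,0,0],"rotation": [0,0,-8.5]},
  {"gripper": 1,"offset": [0,0,0],"rotation": [0,0,-8.5]},
  {"gripper": 1,"offset": [0,0,0],"rotation": [0,0,-8.5]},
  {"gripper": 1,"offset": [0,0,0],"rotation": [0,0,0]},
])

```text
clock: 3.7
position: [0.419, 0.0589, 0.2421]
ee_rot: [-0.045, 0.999, -0.0, -0.0]
ft_force: [0.3, 0.7, -0.4]
grip_width: 1.003
grasp_force: 0.0
```

```bash
cat > look.py <<'E'
from h import *; import sys
o=manip.get_obs(); im=imaging.camera("wrist"); cv2.imwrite("pics/%s.png"%sys.argv[1],im)
np.savez("pics/%s.npz"%sys.argv[1],position=o["position"],ee_rot=o["ee_rot"])
M=R.from_quat(o["ee_rot"]).as_matrix(); print(o["clock"],o["position"].round(4),"yaw",np.degrees(np.arctan2(M[1,0],M[0,0])),M[:,2].round(3),o["joint_pos"].round(2))
E
python3 look.py w1
```

```text
3.7 [0.419  0.0589 0.2421] yaw -174.87011041601352 [-0. -0. -1.] [ 0.31 -0.1  -0.52  1.93 -0.05  1.3   1.47]
```

View pics/w1.png

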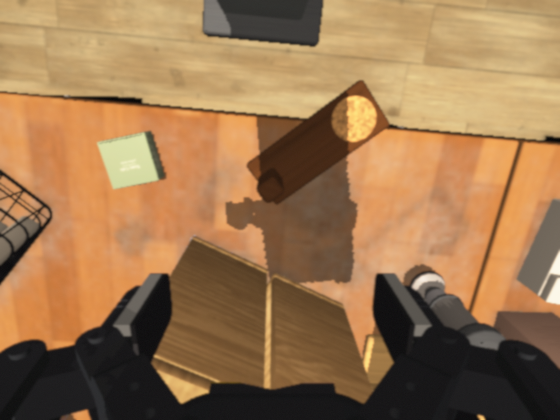

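The wrist view shows the cork at about (355,119), the block at (270,185) and the plate corners at roughly (361,81), (388,126), (277,203) and (248,165).

```bash
python3 - <<'E'
from h import *
im=cv2.imread("pics/w1.png");o=dict(np.load("pics/w1.npz"));c=cam("wrist",o)
hs=cv2.cvtColor(im,cv2.COLOR_BGR2HSV)
m=cv2.inRange(hs,(5,90,170),(25,255,255));m[:90]=0;m[150:]=0;m[:,:325]=0;m[:,385:]=0
e=cv2.moments(m,True);uv=(e["m10"]/e["m00"],e["m01"]/e["m00"]);print("cork",uv,plane(c,uv,.011).round(4))
for uv in((361,81),(388,126),(277,203),(248,165)): print(uv,plane(c,uv,.010).round(4))
for z in(.06,.01): print("block",plane(c,(270,186),z).round(4))
print("TCP proj",[proj(c,[o["position"][0],o["position"][1],z]).round(0) for z in(.06,.01)])
ct=cam("top"); P=plane(c,(270,186),.06); print("top reproj",proj(ct,P))
g=cv2.resize(im[80:215,235:395],None,fx=4,fy=4,interpolation=3);cv2.imwrite("pics/w1z.png",g)
E
```

```text
cork (361.79741379310343, 118.06357758620689) [0.3512 0.1437 0.011 ]
(361, 81) [0.3165 0.1372 0.01  ]
(388, 126) [0.3566 0.1719 0.01  ]
(277, 203) [0.4484 0.0669 0.01  ]
(248, 165) [0.4095 0.0325 0.01  ]
block [0.4178 0.0568 0.06  ]
block [0.4301 0.0576 0.01  ]
TCP proj [array([272., 187.]), array([272., 176.])]
top reproj [294.5132206  255.11521444]
```

View pics/w1z.png

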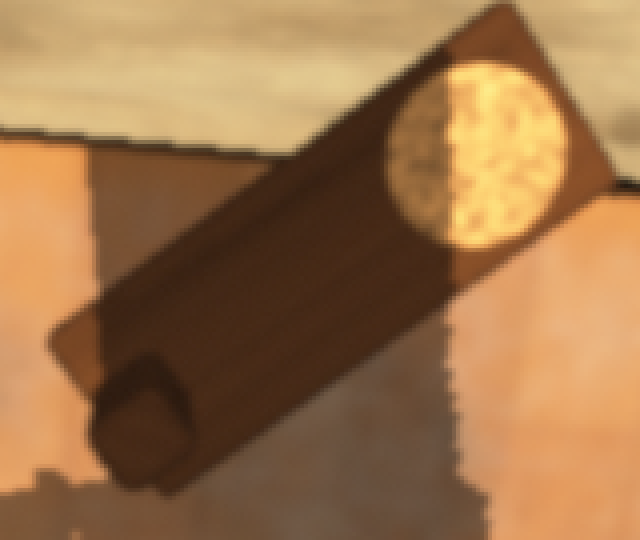

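jog_arm([
  {"gripper": 1,"offset": [-0.0005,-0.003,0],"rotation": [0,0,-8.5]},
  {"gripper": 1,"offset": [0,0,0],"rotation": [0,0,-8.5]},
  {"gripper": 1,"offset": [0,0,0],"rotation": [0,0,-8.5]},
  {"gripper": 1,"offset": [0,0,0],"rotation": [0,0,-8.5]},
  {"gripper": 1,"offset": [0,0,0.03],"rotation": [0,0,-2.4]},
  {"gripper": 1,"offset": [0,0,0.03],"rotation": [0,0,0]},
  {"gripper": 1,"offset": [0,0,0.03],"rotation": [0,0,0]},
  {"gripper": 1,"offset": [0,0,0.03],"rotation": [0,0,0]},
  {"gripper": 1,"offset": [0,0,0.03],"rotation": [0,0,0]},
  {"gripper": 1,"offset": [0,0,0.03],"rotation": [0,0,0]},
  {"gripper": 1,"offset": [0,0,0],"rotation": [0,0,0]},
])

```text
clock: 4.85
position: [0.4174, 0.0556, 0.0593]
ee_rot: [-0.351, 0.936, 0.001, -0.003]
ft_force: [-0.0, 0.5, 0.8]
grip_width: 1.002
grasp_force: 0.0
```

jog_arm([
  {"gripper": 1,"offset": [-0.004,-0.0015,0.015],"rotation": [0,0,0]},
  {"gripper": 1,"offset": [0,0,0.014],"rotation": [0,0,0]},
  {"gripper": 1,"offset": [0,0,0],"rotation": [0,0,0]},
  {"gripper": 0,"offset": [0,0,0],"rotation": [0,0,0]},
  {"gripper": 0,"offset": [0,0,0],"rotation": [0,0,0]},
  {"gripper": 0,"offset": [0,0,0],"rotation": [0,0,0]},
  {"gripper": 0,"offset": [0,0,0],"rotation": [0,0,0]},
  {"gripper": 0,"offset": [0,0,0],"rotation": [0,0,0]},
  {"gripper": 0,"offset": [0,0,0],"rotation": [0,0,0]},
  {"gripper": 0,"offset": [0,0,0],"rotation": [0,0,0]},
  {"gripper": 0,"offset": [0,0,0],"rotation": [0,0,0]},
], newtons=60)

```text
clock: 5.95
position: [0.4243, 0.0575, 0.0338]
ee_rot: [-0.353, 0.936, -0.0, 0.0]
ft_force: [-1.8, 0.1, 7.1]
grip_width: 0.251
grasp_force: 58.7
```

jog_arm([
  {"gripper": 0,"offset": [0,0,-0.015],"rotation": [0,0,0]},
  {"gripper": 0,"offset": [0,0,-0.015],"rotation": [0,0,0]},
  {"gripper": 0,"offset": [-0.004,0.026,0],"rotation": [0,0,0]},
  {"gripper": 0,"offset": [-0.004,0.026,0],"rotation": [0,0,0]},
  {"gripper": 0,"offset": [-0.004,0.026,0],"rotation": [0,0,0]},
  {"gripper": 0,"offset": [-0.004,0.026,0],"rotation": [0,0,0]},
  {"gripper": 0,"offset": [-0.004,0.026,0],"rotation": [0,0,0]},
  {"gripper": 0,"offset": [-0.004,0.026,0],"rotation": [0,0,0]},
  {"gripper": 0,"offset": [0,0,0],"rotation": [0,0,0]},
])

```text
clock: 6.85
position: [0.3373, 0.1927, 0.0634]
ee_rot: [-0.355, 0.935, 0.0, 0.0]
ft_force: [-0.2, -0.8, -1.1]
grip_width: 0.248
grasp_force: 58.9
```

jog_arm([
  {"gripper": 0,"offset": [0,0,0],"rotation": [0,0,8]},
  {"gripper": 0,"offset": [0,0,0],"rotation": [0,0,8]},
  {"gripper": 0,"offset": [0,0,0],"rotation": [0,0,8]},
  {"gripper": 0,"offset": [0,0,0],"rotation": [0,0,8]},
  {"gripper": 0,"offset": [0,0,0],"rotation": [0,0,8]},
  {"gripper": 0,"offset": [0,0,0],"rotation": [0,0,8]},
  {"gripper": 0,"offset": [0,0,0],"rotation": [0,0,8]},
  {"gripper": 0,"offset": [0,0,0],"rotation": [0,0,8]},
  {"gripper": 0,"offset": [0,0,0],"rotation": [0,0,8]},
  {"gripper": 0,"offset": [0,0,0],"rotation": [0,0,8]},
  {"gripper": 0,"offset": [0,0,0],"rotation": [0,0,8]},
  {"gripper": 0,"offset": [0,0,0],"rotation": [0,0,8]},
  {"gripper": 0,"offset": [0,0,0],"rotation": [0,0,8]},
  {"gripper": 0,"offset": [0,0,0],"rotation": [0,0,8]},
  {"gripper": 0,"offset": [0,0,0],"rotation": [0,0,8]},
  {"gripper": 0,"offset": [0,0,0],"rotation": [0,0,8]},
  {"gripper": 0,"offset": [0,0,0],"rotation": [0,0,0]},
])

```text
clock: 8.55
position: [0.339, 0.1898, 0.0632]
ee_rot: [0.687, 0.727, -0.0, 0.0]
ft_force: [-0.3, -0.2, -1.0]
grip_width: 0.256
grasp_force: 59.0
```

```bash
python3 look.py w2; python3 - <<'E'
from h import *
a=cv2.imread("pics/w2.png");t=imaging.camera("top");cv2.imwrite("pics/t2.png",t)
im=np.zeros((560,790,3),np.uint8);b=cv2.resize(t[105:305,170:310],None,fx=2.8,fy=2.8,interpolation=3);im[:,:392]=b[:560]
a=cv2.resize(a,(398,298));im[:298,392:]=a;cv2.imwrite("pics/m2.png",im)
E
```

```text
8.55 [0.339  0.1898 0.0632] yaw 93.21030390116212 [-0. -0. -1.] [-0.03  0.05 -0.6   2.21  0.04  0.89 -0.6 ]
```

View pics/m2.png

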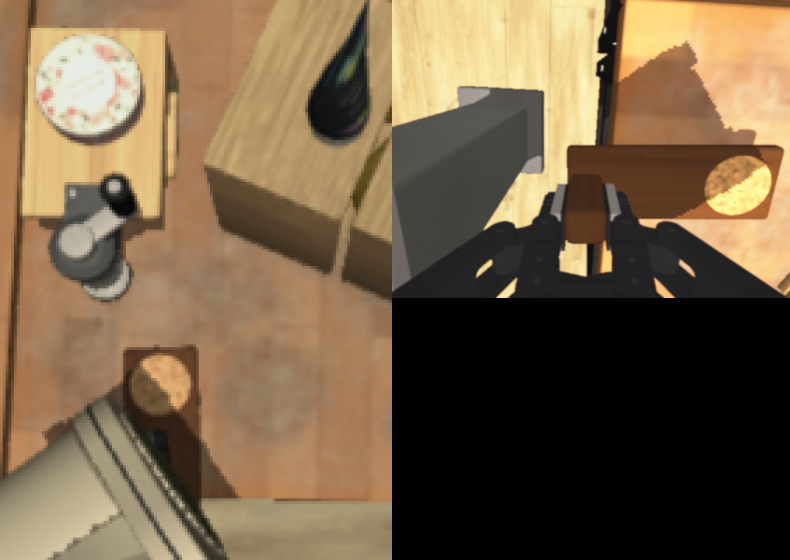

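The top crop shows the plate's cork at (160,384), the foot at about (109,280), the crank hub at (75,240) and the knob top at (113,186). The wrist view shows the plate held straight.

```bash
python3 - <<'E'
from h import *
ct,cs=cam("top"),cam("side"); T=lambda u,v:(170+u/2.8,105+v/2.8); S=lambda u,v:(160+(u-400)/3,190+v/3)
print("cork now",plane(ct,T(160,384),.041).round(4))
# deck edges by mask + minAreaRect on original top
hs=cv2.cvtColor(cv2.imread("pics/top.png"),cv2.COLOR_BGR2HSV)
m=cv2.inRange(hs,(14,90,205),(26,170,255)); m[:, :170]=0;m[:,240:]=0;m[:105]=0;m[195:]=0
n,l,st,_=cv2.connectedComponentsWithStats(m);i=1+st[1:,4].argmax();h=cv2.convexHull(cv2.findContours((l==i).astype(np.uint8),0,2)[0][0])
q=np.array([plane(ct,p[0].astype(float)+0.0,.104)[:2] for p in h],np.float32)
r=cv2.minAreaRect(q*1000);print(r)
print("foot",[plane(ct,T(109,280),z).round(4) for z in(.025,.04)],"hub",[plane(ct,T(75,240),z).round(4) for z in(.138,.152)])
print("knob",plane(ct,T(115,185),.202).round(4),plane(cs,S(666,46),.202).round(4),tri([ray(ct,T(115,185)),ray(cs,S(666,46))]).round(4))
print("side foot",plane(cs,S(695,303),.025).round(4),"cap/hub",tri([ray(ct,T(75,240)),ray(cs,S(686,143))]).round(4))
E
```

```text
cork now [0.4427 0.1978 0.041 ]
((626.9488525390625, 247.21749877929688), (139.14700317382812, 97.38117980957031), 0.782163143157959)
foot [array([0.5235, 0.2422, 0.025 ]), array([0.5209, 0.2399, 0.04  ])] hub [array([0.531 , 0.2493, 0.138 ]), array([0.5282, 0.2467, 0.152 ])]
knob [0.5541 0.2142 0.202 ] [0.5506 0.2183 0.202 ] [0.5537 0.2142 0.1994]
side foot [0.5243 0.2504 0.025 ] cap/hub [0.5276 0.2466 0.1518]
```

```bash
python3 - <<'E'
from h import *
ct,cs=cam("top"),cam("side")
print(tri([ray(ct,(133,236)),ray(cs,(260,297))]),tri([ray(ct,(133,236)),ray(cs,(240,308))]))
print([plane(ct,(133,236),z).round(3) for z in(.02,.1,.15)],plane(ct,(152,225),.03),plane(ct,(161,187),.0))
E
```

```text
[0.45370631 0.37100737 0.1263975 ] [0.46982987 0.3837219  0.10483997]
[array([0.453, 0.402, 0.02 ]), array([0.445, 0.376, 0.1  ]), array([0.44, 0.36, 0.15])] [0.47625592 0.36003852 0.03      ] [0.56565827 0.35443899 0.        ]
```

jog_arm([
  {"gripper": 0,"offset": [0.01,0,0],"rotation": [0,0,2]},
  {"gripper": 0,"offset": [0.014,0,0],"rotation": [0,0,0]},
  {"gripper": 0,"offset": [0.015,0,0],"rotation": [0,0,0]},
  {"gripper": 0,"offset": [0.014,0,0],"rotation": [0,0,0]},
  {"gripper": 0,"offset": [0,0,0.013],"rotation": [0,0,0]},
  {"gripper": 0,"offset": [0,0,0.013],"rotation": [0,0,0]},
  {"gripper": 0,"offset": [0,0,0],"rotation": [0,0,0]},
])

```text
clock: 9.35
position: [0.3359, 0.2415, 0.0349]
ee_rot: [0.698, 0.716, -0.002, -0.0]
ft_force: [-0.5, -1.0, -1.0]
grip_width: 0.251
grasp_force: 59.0
```

jog_arm([
  {"gripper": 0,"offset": [0,0.015,0],"rotation": [0,0,0]},
  {"gripper": 0,"offset": [0,0.015,0],"rotation": [0,0,0]},
  {"gripper": 0,"offset": [0,0.015,0],"rotation": [0,0,0]},
  {"gripper": 0,"offset": [-0.001,0.015,0],"rotation": [0,0,0]},
  {"gripper": 0,"offset": [0,0.015,0],"rotation": [0,0,0]},
  {"gripper": 0,"offset": [0,0.013,0],"rotation": [0,0,0]},
  {"gripper": 0,"offset": [0,0,0],"rotation": [0,0,0]},
  {"gripper": 0,"offset": [0,0,0],"rotation": [0,0,0]},
])

```text
clock: 10.15
position: [0.4251, 0.2445, 0.0371]
ee_rot: [0.699, 0.716, -0.0, -0.0]
ft_force: [0.8, 0.5, -1.4]
grip_width: 0.25
grasp_force: 59.0
```

```bash
python3 look.py w3; python3 - <<'E'
from h import *
a=cv2.imread("pics/w3.png");t=imaging.camera("top");s=imaging.camera("side");cv2.imwrite("pics/t3.png",t)
im=np.zeros((598,790,3),np.uint8);b=cv2.resize(t[105:305,170:310],None,fx=2.8,fy=2.8,interpolation=3);im[:560,:392]=b[:560]
im[:298,392:]=cv2.resize(a,(398,298));im[298:598,392:782]=cv2.resize(s[225:325,200:330],None,fx=3,fy=3,interpolation=3);cv2.imwrite("pics/m3.png",im)
E
```

```text
10.15 [0.4251 0.2445 0.0371] yaw 91.36872176117609 [-0.001 -0.    -1.   ] [-0.11  0.32 -0.57  1.99  0.22  0.89 -0.77]
```

View pics/m3.png

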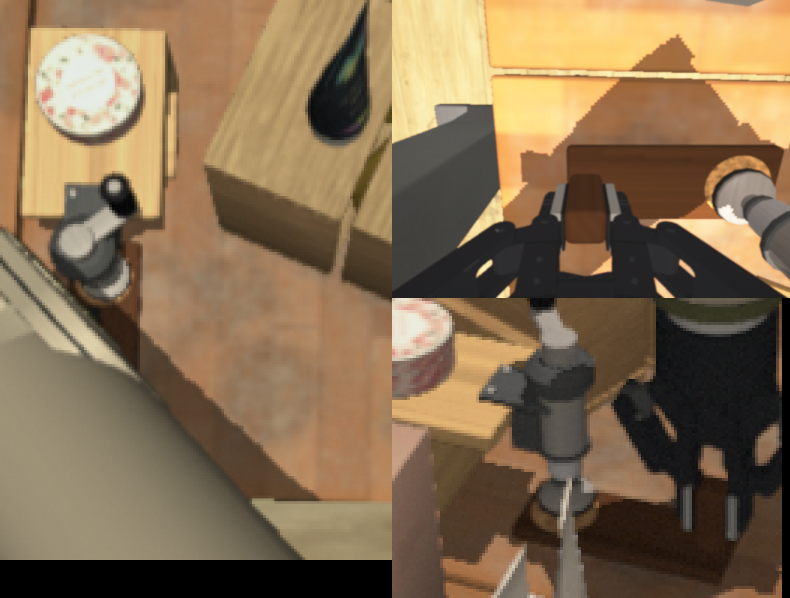

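The foot sits over the cork disc in all three views. Lowering the plate and releasing.

jog_arm([
  {"gripper": 0,"offset": [0,0,0.002],"rotation": [0,0,0]},
  {"gripper": 0,"offset": [0,0,0.002],"rotation": [0,0,0]},
  {"gripper": 0,"offset": [0,0,0.001],"rotation": [0,0,0]},
  {"gripper": 0,"offset": [0,0,0],"rotation": [0,0,0]},
])

```text
clock: 10.7
position: [0.4252, 0.2445, 0.0338]
ee_rot: [0.698, 0.716, -0.0, 0.001]
ft_force: [-10.5, -6.2, 25.3]
grip_width: 0.252
grasp_force: 62.9
```

jog_arm([
  {"gripper": 0.6,"offset": [0,0,0],"rotation": [0,0,0]},
  {"gripper": 0.6,"offset": [0,0,0],"rotation": [0,0,0]},
  {"gripper": 0.6,"offset": [0,0,0],"rotation": [0,0,0]},
  {"gripper": 0.6,"offset": [0,0,0],"rotation": [0,0,0]},
  {"gripper": 0.6,"offset": [0,0,-0.03],"rotation": [0,0,0]},
  {"gripper": 0.6,"offset": [0,0,-0.03],"rotation": [0,0,0]},
  {"gripper": 0.6,"offset": [0,0,-0.035],"rotation": [0,0,0]},
  {"gripper": 0.6,"offset": [0,0,-0.035],"rotation": [0,0,0]},
  {"gripper": 0.6,"offset": [0,0,-0.035],"rotation": [0,0,0]},
  {"gripper": 0.6,"offset": [0,0,-0.035],"rotation": [0,0,0]},
  {"gripper": 0.6,"offset": [0,0,-0.035],"rotation": [0,0,0]},
  {"gripper": 0.6,"offset": [0,0,0],"rotation": [0,0,0]},
])

```text
clock: 11.9
position: [0.4268, 0.2457, 0.2718]
ee_rot: [0.699, 0.716, 0.003, 0.001]
ft_force: [-0.3, 0.5, 0.9]
grip_width: 0.601
grasp_force: 0.0
```

```bash
python3 look.py w4; python3 - <<'E'
from h import *
s=imaging.camera("side");im=np.zeros((600,800,3),np.uint8)
im[:315,:420]=cv2.resize(cv2.imread("pics/w4.png"),(420,315));im[315:,420:]=cv2.resize(s[215:310,200:325],(380,285),interpolation=3)
w=cv2.imread("pics/w4.png");cv2.imwrite("pics/m4.png",im)
E
```

```text
11.9 [0.4268 0.2457 0.2718] yaw 91.38449294462787 [ 0.007  0.003 -1.   ] [-0.03  0.05 -0.6   1.73  0.03  1.36 -0.61]
```

View pics/m4.png

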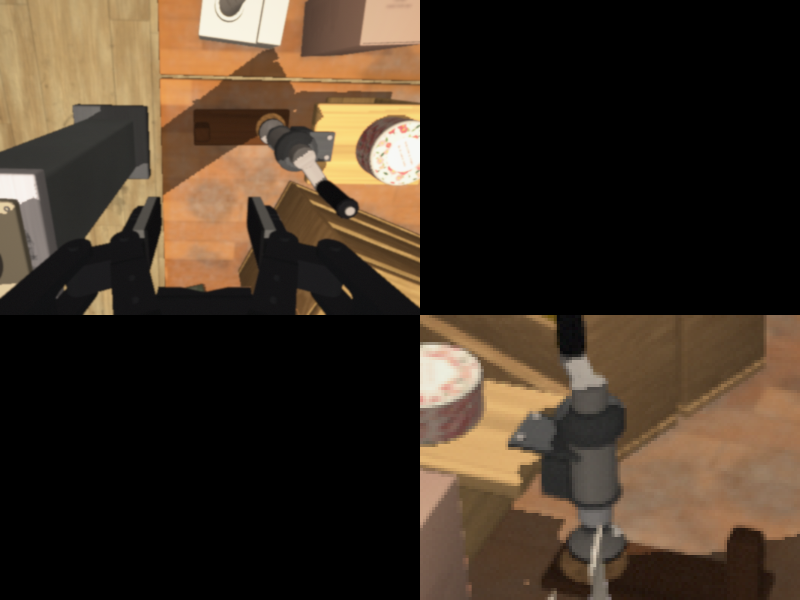

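The plate lies flat with the foot over the cork. In the wrist view (full-scale pixels) the knob top is at about (463,281) and the hub at about (405,208).

```bash
python3 - <<'E'
from h import *
o=dict(np.load("pics/w4.npz"));c=cam("wrist",o);ct,cs=cam("top"),cam("side")
k=4/3
print("knob w",plane(c,(347*k,211*k),.202).round(4), "tri",tri([ray(c,(347*k,211*k)),ray(ct,(170+115/2.8,105+185/2.8)),ray(cs,(248.7,205.3))]).round(4))
print("shelf corner",tri([ray(ct,(244,164)),ray(cs,(283,193))]).round(3))
hs=cv2.cvtColor(cv2.imread("pics/w4.png"),cv2.COLOR_BGR2HSV)
print("plate far mids",plane(c,(193*k,128*k),.01).round(4),plane(c,(290*k,126*k),.01).round(4),"cork-left edge",plane(c,(257*k,126*k),.011).round(4))
print("wrist hub px expected",proj(c,[.528,.2463,.152])/k, proj(c,[.528,.2463,.011])/k)
E
```

```text
knob w [0.552  0.2128 0.202 ] tri [0.5534 0.2133 0.1999]
shelf corner [0.538 0.15  0.205]
plate far mids [0.4113 0.245  0.01  ] [0.5594 0.2516 0.01  ] cork-left edge [0.5087 0.2506 0.011 ]
wrist hub px expected [303.63077931 156.53766873] [269.33691256 129.06435539]
```

jog_arm([
  {"gripper": 0.6,"offset": [-0.007,0.025,0],"rotation": [0,0,0]},
  {"gripper": 0.6,"offset": [-0.007,0.025,0],"rotation": [0,0,0]},
  {"gripper": 0.6,"offset": [-0.007,0.025,0],"rotation": [0,0,0]},
  {"gripper": 0.6,"offset": [-0.007,0.025,0],"rotation": [0,0,0]},
  {"gripper": 0.6,"offset": [-0.007,0.025,0],"rotation": [0,0,0]},
  {"gripper": 0.6,"offset": [0,0,0],"rotation": [0,0,0]},
  {"gripper": 0.6,"offset": [0,0,0],"rotation": [0,0,0]},
])

```text
clock: 12.7
position: [0.5506, 0.2124, 0.2654]
ee_rot: [0.699, 0.716, -0.001, -0.001]
ft_force: [-1.4, 0.8, 0.8]
grip_width: 0.6
grasp_force: 0.0
```

jog_arm([
  {"gripper": 0.6,"offset": [0.001,0.0025,0.02],"rotation": [0,0,0]},
  {"gripper": 0.6,"offset": [0,0,0.025],"rotation": [0,0,0]},
  {"gripper": 0.6,"offset": [0,0,0.025],"rotation": [0,0,0]},
  {"gripper": 0.6,"offset": [0,0,0.021],"rotation": [0,0,0]},
  {"gripper": 0.6,"offset": [0,0,0],"rotation": [0,0,0]},
  {"gripper": 0.6,"offset": [0,0,0],"rotation": [0,0,0]},
])

```text
clock: 13.3
position: [0.5529, 0.214, 0.1766]
ee_rot: [0.698, 0.716, -0.0, -0.0]
ft_force: [-0.4, 0.9, 0.2]
grip_width: 0.599
grasp_force: 0.0
```

jog_arm([
  {"gripper": 0,"offset": [0,0,0],"rotation": [0,0,0]},
  {"gripper": 0,"offset": [0,0,0],"rotation": [0,0,0]},
  {"gripper": 0,"offset": [0,0,0],"rotation": [0,0,0]},
  {"gripper": 0,"offset": [0,0,0],"rotation": [0,0,0]},
  {"gripper": 0,"offset": [0,0,0],"rotation": [0,0,0]},
  {"gripper": 0,"offset": [0,0,0],"rotation": [0,0,0]},
], newtons=40)

```text
clock: 13.9
position: [0.5539, 0.2139, 0.1775]
ee_rot: [0.699, 0.716, 0.001, 0.0]
ft_force: [-2.3, -0.8, 6.1]
grip_width: 0.214
grasp_force: 38.9
```

```bash
cat > arc.py <<'E'
from math import *; import sys
t0,st,n=map(float,sys.argv[1:4]);L=80*sin(radians(st/2))/1000
for i in range(int(n)):
    f=t0-st*(i+.5)-90
    print("[%.4f, %.4f, 0]"%(L*cos(radians(f-91.4)),L*cos(radians(f-1.4))),"->%d"%(t0-st*(i+1)))
E
python3 arc.py -51 10 36
```

```text
[-0.0038, -0.0059, 0] ->-61
[-0.0027, -0.0064, 0] ->-71
[-0.0015, -0.0068, 0] ->-81
[-0.0003, -0.0070, 0] ->-91
[0.0009, -0.0069, 0] ->-101
[0.0021, -0.0067, 0] ->-111
[0.0032, -0.0062, 0] ->-121
[0.0042, -0.0055, 0] ->-131
[0.0051, -0.0047, 0] ->-141
[0.0059, -0.0038, 0] ->-151
[0.0064, -0.0027, 0] ->-161
[0.0068, -0.0015, 0] ->-171
[0.0070, -0.0003, 0] ->-181
[0.0069, 0.0009, 0] ->-191
[0.0067, 0.0021, 0] ->-201
[0.0062, 0.0032, 0] ->-211
[0.0055, 0.0042, 0] ->-221
[0.0047, 0.0051, 0] ->-231
[0.0038, 0.0059, 0] ->-241
[0.0027, 0.0064, 0] ->-251
[0.0015, 0.0068, 0] ->-261
[0.0003, 0.0070, 0] ->-271
[-0.0009, 0.0069, 0] ->-281
[-0.0021, 0.0067, 0] ->-291
[-0.0032, 0.0062, 0] ->-301
[-0.0042, 0.0055, 0] ->-311
[-0.0051, 0.0047, 0] ->-321
[-0.0059, 0.0038, 0] ->-331
[-0.0064, 0.0027, 0] ->-341
[-0.0068, 0.0015, 0] ->-351
[-0.0070, 0.0003, 0] ->-361
[-0.0069, -0.0009, 0] ->-371
[-0.0067, -0.0021, 0] ->-381
[-0.0062, -0.0032, 0] ->-391
[-0.0055, -0.0042, 0] ->-401
[-0.0047, -0.0051, 0] ->-411
```

jog_arm([
  {"gripper": 0,"offset": [-0.0038,-0.0059,0],"rotation": [0,0,0]},
  {"gripper": 0,"offset": [-0.0027,-0.0064,0],"rotation": [0,0,0]},
  {"gripper": 0,"offset": [-0.0015,-0.0068,0],"rotation": [0,0,0]},
  {"gripper": 0,"offset": [-0.0003,-0.007,0],"rotation": [0,0,0]},
])

```text
clock: 14.3
position: [0.5295, 0.2049, 0.1776]
ee_rot: [0.699, 0.715, 0.002, 0.001]
ft_force: [8.2, 2.4, 1.1]
grip_width: 0.211
grasp_force: 39.1
```

jog_arm([
  {"gripper": 0,"offset": [0.0009,-0.0069,0],"rotation": [0,0,0]},
  {"gripper": 0,"offset": [0.0021,-0.0067,0],"rotation": [0,0,0]},
  {"gripper": 0,"offset": [0.0032,-0.0062,0],"rotation": [0,0,0]},
  {"gripper": 0,"offset": [0.0042,-0.0055,0],"rotation": [0,0,0]},
  {"gripper": 0,"offset": [0.0051,-0.0047,0],"rotation": [0,0,0]},
  {"gripper": 0,"offset": [0.0059,-0.0038,0],"rotation": [0,0,0]},
  {"gripper": 0,"offset": [0.0064,-0.0027,0],"rotation": [0,0,0]},
  {"gripper": 0,"offset": [0.0068,-0.0015,0],"rotation": [0,0,0]},
  {"gripper": 0,"offset": [0.007,-0.0003,0],"rotation": [0,0,0]},
])

```text
clock: 15.2
position: [0.4887, 0.2437, 0.1774]
ee_rot: [0.699, 0.715, -0.001, 0.001]
ft_force: [-4.1, -7.1, 10.8]
grip_width: 0.209
grasp_force: 40.0
```

jog_arm([
  {"gripper": 0,"offset": [0.0069,0.0009,0],"rotation": [0,0,0]},
  {"gripper": 0,"offset": [0.0067,0.0021,0],"rotation": [0,0,0]},
  {"gripper": 0,"offset": [0.0062,0.0032,0],"rotation": [0,0,0]},
  {"gripper": 0,"offset": [0.0055,0.0042,0],"rotation": [0,0,0]},
  {"gripper": 0,"offset": [0.0047,0.0051,0],"rotation": [0,0,0]},
])

```text
clock: 15.7
position: [0.5027, 0.2758, 0.1774]
ee_rot: [0.698, 0.716, -0.0, 0.0]
ft_force: [-6.9, -3.9, 10.0]
grip_width: 0.209
grasp_force: 40.0
```

jog_arm([
  {"gripper": 0,"offset": [0.0038,0.0059,0],"rotation": [0,0,0]},
  {"gripper": 0,"offset": [0.0027,0.0064,0],"rotation": [0,0,0]},
  {"gripper": 0,"offset": [0.0015,0.0068,0],"rotation": [0,0,0]},
  {"gripper": 0,"offset": [0.0003,0.007,0],"rotation": [0,0,0]},
  {"gripper": 0,"offset": [-0.0009,0.0069,0],"rotation": [0,0,0]},
])

```text
clock: 16.2
position: [0.535, 0.2849, 0.1774]
ee_rot: [0.698, 0.716, -0.0, -0.001]
ft_force: [-8.9, -1.5, 10.2]
grip_width: 0.21
grasp_force: 40.3
```

jog_arm([
  {"gripper": 0,"offset": [-0.0021,0.0067,0],"rotation": [0,0,0]},
  {"gripper": 0,"offset": [-0.0032,0.0062,0],"rotation": [0,0,0]},
  {"gripper": 0,"offset": [-0.0042,0.0055,0],"rotation": [0,0,0]},
])

```text
clock: 16.5
position: [0.553, 0.2772, 0.1775]
ee_rot: [0.698, 0.716, 0.0, -0.001]
ft_force: [-10.8, 3.0, 9.1]
grip_width: 0.209
grasp_force: 40.5
```

jog_arm([
  {"gripper": 0,"offset": [-0.0051,0.0047,0],"rotation": [0,0,0]},
  {"gripper": 0,"offset": [-0.0059,0.0038,0],"rotation": [0,0,0]},
  {"gripper": 0,"offset": [-0.0064,0.0027,0],"rotation": [0,0,0]},
])

```text
clock: 16.8
position: [0.5649, 0.262, 0.1777]
ee_rot: [0.697, 0.717, 0.002, -0.002]
ft_force: [-4.7, 11.1, 3.2]
grip_width: 0.208
grasp_force: 39.6
```

Effort is 12.1 N, against about 7.6 N free running. Letting go.

jog_arm([
  {"gripper": 0.6,"offset": [0,0,0],"rotation": [0,0,0]},
  {"gripper": 0.6,"offset": [0,0,0],"rotation": [0,0,0]},
  {"gripper": 0.6,"offset": [0,0,0],"rotation": [0,0,0]},
  {"gripper": 0.6,"offset": [0,0,0],"rotation": [0,0,0]},
  {"gripper": 0.6,"offset": [0,0,-0.02],"rotation": [0,0,0]},
  {"gripper": 0.6,"offset": [0,0,-0.03],"rotation": [0,0,0]},
  {"gripper": 0.6,"offset": [0,0,-0.03],"rotation": [0,0,0]},
  {"gripper": 0.6,"offset": [0,0,-0.02],"rotation": [0,0,0]},
  {"gripper": 0.6,"offset": [0,-0.04,0],"rotation": [0,0,0]},
  {"gripper": 0.6,"offset": [0,-0.04,0],"rotation": [0,0,0]},
  {"gripper": 0.6,"offset": [0,-0.04,0],"rotation": [0,0,0]},
  {"gripper": 0.6,"offset": [0,0,0],"rotation": [0,0,0]},
  {"gripper": 0.6,"offset": [0,0,0],"rotation": [0,0,0]},
  {"gripper": 0.6,"offset": [0,0,0],"rotation": [0,0,0]},
])

```text
clock: 18.2
position: [0.4471, 0.2545, 0.2764]
ee_rot: [0.699, 0.715, 0.0, 0.0]
ft_force: [0.6, -0.3, -0.4]
grip_width: 0.6
grasp_force: 0.0
```

```bash
python3 look.py w5; python3 - <<'E'
from h import *
s=imaging.camera("side");im=np.zeros((300,800,3),np.uint8)
im[:,:400]=cv2.resize(cv2.imread("pics/w5.png"),(400,300));im[:,400:790]=cv2.resize(s[215:315,200:330],(390,300),interpolation=3);cv2.imwrite("pics/m5.png",im)
E
```

```text
18.2 [0.4471 0.2545 0.2764] yaw 91.3276490028491 [ 0.  0. -1.] [-0.04  0.11 -0.6   1.67  0.07  1.38 -0.63]
```

View pics/m5.png

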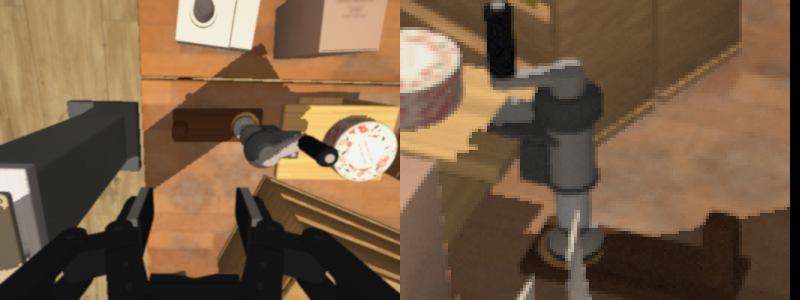

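The foot, at (575,243) in the composite, is down on the cork. The plate is flat, the tin is undisturbed and the gripper is clear.

```bash
python3 -c "
from workcell import workorder; print(workorder.hand_in())"
```

```text
the job is handed in; nothing more can be done
None
```

The job is handed in, result not reported: the plate lies flat with its cork disc within about 5 mm of the jack's axis, and the foot was cranked down to 12.1 N at the knob (free running 7 to 8 N, so roughly 60 N on the plate), with the crank released.

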